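Roll the glass column onto the inspection line

ROBOT

A 6-joint arm with a two-finger parallel gripper is mounted at the origin on the work surface. World frame = base frame: x ahead of the robot, y to its left, z up, the work surface at z = 0. Lengths are in m, angles in rad, forces in N, time in s.
With the tool pointing down it reaches from about 0.3 to 0.825 m from the base axis. Payload 5.4 kg.
Tool frame: the origin (TCP) lies at the very end of the fingers, on their centre line; the grasp point (between the pads) lies 19 mm behind it; z points along the fingers, y is the line along which they close (so a half turn about z gives the same grasp; the last joint's range is limited). The gripper opens to 92 mm and grips with 3 to 60 N. Pads are 20 mm wide; open, the fingers measure 128 mm over their backs; the gripper's body (75 mm by 189 mm) begins 69 mm behind the grasp point.
Start: joints at [-1.481, 0.158, 1.597, -0, 1.386, -0.21], TCP at [0.17, -0.549, 0.215] pointing down, gripper open.
Joint ranges: [-2.91, 2.91], [-0.94, 2.29], [0.18, 2.7], [-1.29, 4.43], [0.17, 2.64], [-3, 3]. Speed limits (rad/s): [2.57, 2.57, 3.14, 3.14, 3.14, 3.14].

INTERFACE

Orientations are given as a rotation vector (axis times angle).
In Python, from workcell import bot gives the robot as it stands. Calls block until the motion is done:
- bot.goto(position, orientation): joint-space move of the TCP to a pose.
- bot.line_to(position, rot=None, max_speed=0.15): straight line of the TCP; rot=None keeps the orientation; max_speed is the mean speed in m/s.
- bot.set_joints(angles): joint-space move.
- bot.set_gripper(opening, newtons=None): opening from 0.0 (shut) to 1.0 (fully open); newtons is the grip in N (None keeps the last); returns when the fingers have stopped.
- bot.hold(seconds).
- bot.inverse_kinematics(position, orientation): joint angles nearest the present ones, or None.
- bot.read_camera(name): name is "scene" or "top"; returns a dict with "pixels" (384x512x3 uint8, blue, green, red), "fx", "fy", "cx", "cy" (pixels), "R" (3x3) and "t" (3): a world point X has camera coordinates R X + t. Camera axes: x right, y down, z forward; pixel columns grow to the right and rows downward; lengths in m; the calibration is good to about 2 mm. A picture is of the moment at which its call begins. There is no depth.
A pose or a line that the arm cannot do raises bot.MotionError and nothing moves.
- bot.job_done(): hands the job in; it is judged then, once.
Readings, each from a call of its own:
- bot.current_clock(): time.
- bot.current_joints(): joint angles.
- bot.current_joint_vel(): joint speeds.
- bot.current_effort(): joint torques, N m.
- bot.current_ee_pos(): TCP position.
- bot.current_tool_rot(): TCP orientation.
- bot.current_contact_force(): force on the tool from outside, world axes, zero at the start.
- bot.current_ft_torque(): the same for the moment, N m.
- bot.current_opening(): opening from 0.0 (shut) to 1.0 (fully open).
- bot.current_grip_force(): force on a finger pad.
Only numpy, scipy, OpenCV 4.12 (cv2) and the standard library are available. Lean on these libraries where they do the work, as an engineer would, in place of code of your own. Each camera call takes 0.05 s, during which the arm holds its last target. There are 200 camera calls.

TASK

The packed glass column must lie on the black line of the pale mat to be inspected. Roll it there by pushing its top sideways with the fingertips, so that it turns over as it goes and does not just slide, until it rests along the line, lined up with it and centred over it. Do not pick it up or carry it, leave the flask, beaker and stopper standing where they are, and finish with the hand clear.

Things in the scene. Friction and masses are not known exactly. Their poses are not given: they have to be found in the camera images.
- tube: packed glass column: plain cylinder lying on the mat, 40 mm diameter, 130 mm long, 140 to 260 g, tan packing, grey cap of the same diameter at each end, white strip along one side. Origin at its centre, 20 mm above the mat's top; y axis along its length; z (the strip) up at the start, turns as it rolls. Starts 45 to 80 mm short of the line, up to 0.1 rad askew. Let go at 0.1 m/s it coasts a few mm
- mat: the pale inspection mat, 300 mm (its x) by 220 mm (its y), 4 mm thick, fixed to the bench, flat, with one black line across it. Origin at the centre of its underside, on the bench. The column is to be rolled towards the mat's +x
- line (a point): middle of the black line, on the mat's top (4 mm above the bench). The line is 8 mm wide and runs along the mat's y axis across the whole mat, 50 mm from the mat's centre towards +x
- flask: conical glass flask, 82 mm across at the foot, 136 mm tall, standing on the bench beyond the mat's +x edge; not to be moved. Origin at the centre of its underside
- beaker: small glass beaker, 46 mm across, 58 mm tall, standing on the bench beside the mat's +y edge; not to be moved. Origin at the centre of its underside
- stopper: black rubber stopper, 34 mm across the top, 30 mm tall, standing on the bench beside the mat's -y edge; not to be moved. Origin at the centre of its underside
Mind the look-alikes: they are no part of the job. Leave any blue or pink look-alike of the tube alone.

How it is judged:
On the way:
1. the column has turned over as it rolls (at least about 70 degrees) (angle between tube's own z axis and vertical above 1.2 rad), for 0.04 s.
At the end, for the whole second after the job is handed in: the column lies at rest on the mat with its long axis within 8 mm of the line's middle, within 0.15 rad of the line's direction and within 50 mm of the line's middle lengthways; flask, beaker and stopper stand within 15 mm of where they were (x of tube in the frame of line between -0.008 and 0.008 m and y of tube in the frame of line between -0.05 and 0.05 m and z of tube in the frame of line between 0.016 and 0.024 m and angle between the y axis of tube and the y axis of mat, either way round below 0.15 rad and linear speed of tube below 0.01 m/s and distance of each of flask, beaker, stopper from where it was at the start of the episode below 0.015 m and angle between each of flask, beaker, stopper's own z axis and vertical below 0.15 rad); the robot touches nothing.
It fails at once if the column is lifted off the mat (more than 12 mm) (z of tube in the frame of line above 0.032 m).
It fails at once if the flask is moved more than 15 mm or tipped (distance of flask from where it was at the start of the episode above 0.015 m or angle between flask's own z axis and vertical above 0.3 rad).
It fails at once if the beaker is moved more than 15 mm or tipped (distance of beaker from where it was at the start of the episode above 0.015 m or angle between beaker's own z axis and vertical above 0.3 rad).
It fails at once if the stopper is moved more than 15 mm or tipped (distance of stopper from where it was at the start of the episode above 0.015 m or angle between stopper's own z axis and vertical above 0.3 rad).
It also fails if it takes over 51 s, if anything falls off the work surface, if the arm or the gripper's body presses on something with over 40 N, if the wrist force passes 120 N, or if a joint passes its speed limit or range.

## Working session

There is one attempt and no reset: what is moved stays moved. The work goes in short steps, each a Python script; the robot and the scene stay as the last script left them, time stands still between calls to the robot, and variables do not carry over. Pictures are saved under pics/ and viewed, at most 10 in all, crops included, and the job is handed in when it is done.

```bash
mkdir -p pics
python3 - <<'E'
from workcell import bot
import cv2,pickle
d={n:bot.read_camera(n) for n in("scene","top")}
pickle.dump(d,open("cam0.pkl","wb"))
for n in d:
    cv2.imwrite(f"pics/{n}0.png",d[n]["pixels"]); print(n,d[n]["fx"],d[n]["cx"],d[n]["R"],d[n]["t"])
print(bot.current_tool_rot(),bot.current_clock())
E
```

```text
scene 432.39182862064024 262.9849361354145 [[ 0.65278697  0.75742858  0.0130812 ]
 [ 0.56544243 -0.47568768 -0.67379232]
 [-0.50412699  0.44723951 -0.73880498]] [-0.38090101 -0.32182218  1.19705933]
top 461.38556717489894 260.3485441482195 [[ 0.0019451  -0.99963913  0.02679214]
 [-0.99834975 -0.00347889 -0.05732074]
 [ 0.05739326 -0.02663643 -0.99799625]] [-0.02543196  0.60824759  1.18900975]
[-3.10475788e+00 -4.68893390e-01 -1.86373381e-04] 0.1
```

View pics/top0.png

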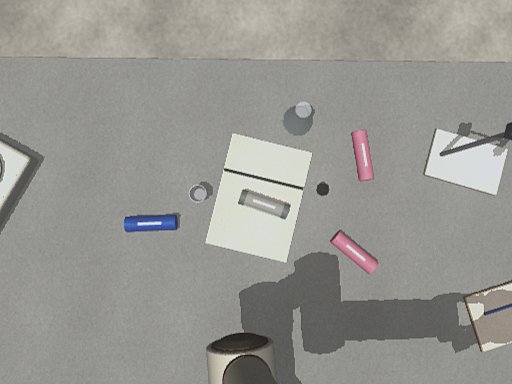

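View pics/scene0.png

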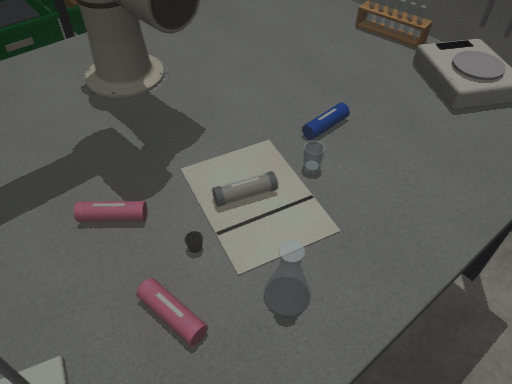

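The top view shows the mat, with corners near (235,134), (312,152), (288,262) and (206,243), and the line from (224,170) to (304,188). There are four tube-like objects: grey/tan at (265,204), blue at (151,223), and pink at (363,155) and (354,252). Only the grey/tan one on the mat, with grey caps and a white strip, fits the description. I'll measure it and confirm in a crop.

```bash
cat > h.py <<'E'
import cv2,numpy as np
def ray(c,uv,z):
    uv=np.atleast_2d(uv).astype(float); R=c["R"];o=-R.T@c["t"]
    d=np.c_[(uv[:,0]-c["cx"])/c["fx"],(uv[:,1]-c["cy"])/c["fy"],np.ones(len(uv))]@R
    return (o+d*((z-o[2])/d[:,2])[:,None])
def proj(c,X):
    p=np.atleast_2d(X)@c["R"].T+c["t"]; return np.c_[p[:,0]/p[:,2]*c["fx"]+c["cx"],p[:,1]/p[:,2]*c["fy"]+c["cy"]]
def biggest(m):
    return max(cv2.findContours(m.astype(np.uint8),cv2.RETR_EXTERNAL,cv2.CHAIN_APPROX_NONE)[0],key=cv2.contourArea)
def mat(c):
    im=c["pixels"]; g=im.min(2)
    m=biggest(g>165); hull=cv2.convexHull(m)
    q=cv2.approxPolyDP(hull,0.06*cv2.arcLength(hull,True),True)[:,0]
    inside=cv2.erode(cv2.fillPoly(np.zeros(g.shape,np.uint8),[hull],1),np.ones((3,3)))
    return q,inside,g
def pca(P):
    m=P.mean(0);return m,np.linalg.svd(P-m,full_matrices=False)[2][0]
E
python3 - <<'E'
from h import *;import pickle
d=pickle.load(open("cam0.pkl","rb"))
for n in d:
    c=d[n];q,ins,g=mat(c);print(n,"mat px",q.tolist());print(ray(c,q,.004).round(4).tolist())
    dark=((g<140)&(ins>0)).astype(np.uint8)
    k,l,s,ce=cv2.connectedComponentsWithStats(dark)
    for i in range(1,k):
        if s[i,4]<100: continue
        yx=np.argwhere(l==i)[:,::-1]
        for z in(.004,.024):
            m,a=pca(ray(c,yx,z)[:,:2]);print(i,s[i].tolist(),z,m.round(4),np.round(a,3))
        r=cv2.minAreaRect(ray(c,yx,.024)[:,:2].astype(np.float32));print("rect",r)
    if n=="top":cv2.imwrite("pics/crop.png",np.hstack([cv2.resize(x[120:270,195:335],None,fx=2.8,fy=2.8,interpolation=0) for x in(c["pixels"],cv2.merge([dark*255]*3))]))
E
```

```text
Traceback (most recent call last):
  File "h.py", line 12, in mat
    m=biggest(g>165); hull=cv2.convexHull(m)
  File "h.py", line 9, in biggest
    return max(cv2.findContours(m.astype(np.uint8),cv2.RETR_EXTERNAL,cv2.CHAIN_APPROX_NONE)[0],key=cv2.contourArea)
ValueError: max() iterable argument is empty
```

```bash
python3 - <<'E'
s=open("h.py").read()
s=s.replace('''m=biggest(g>165)''','''x,y=MATPX[int(c["R"][0,0]<.3)]; T=np.median(g[y-3:y+4,x-3:x+4])
    m=biggest(cv2.morphologyEx((g>.78*T).astype(np.uint8),cv2.MORPH_CLOSE,np.ones((7,7)))*cv2.circle(np.zeros(g.shape,np.uint8),(x,y),110,1,-1))''')
s=s.replace("return q,inside,g","return q,inside,g/T").replace("def mat","MATPX=((290,225),(265,160))\ndef mat")
open("h.py","w").write(s)
E
python3 - <<'E'
from h import *;import pickle
d=pickle.load(open("cam0.pkl","rb"))
for n in d:
    c=d[n];q,ins,g=mat(c);print(n,"mat px",q.tolist());print(ray(c,q,.004).round(4).tolist())
    dark=((g<.72)&(ins>0)).astype(np.uint8)
    k,l,s,ce=cv2.connectedComponentsWithStats(dark)
    for i in range(1,k):
        if s[i,4]<100: continue
        yx=np.argwhere(l==i)[:,::-1]
        for z in(.004,.024):
            m,a=pca(ray(c,yx,z)[:,:2]);print(i,s[i].tolist(),z,m.round(4),np.round(a,3))
        r=cv2.minAreaRect(ray(c,yx,.024)[:,:2].astype(np.float32));print("rect",r)
    if n=="top":cv2.imwrite("pics/crop.png",np.hstack([cv2.resize(x[120:270,195:335],None,fx=2.8,fy=2.8,interpolation=0) for x in(c["pixels"],cv2.merge([dark*255]*3))]))
E
```

```text
scene mat px [[269, 140], [340, 230], [237, 273], [189, 182]]
[[0.4657, 0.12, 0.004], [0.7525, 0.0513, 0.004], [0.6988, -0.1605, 0.004], [0.4582, -0.0996, 0.004]]
1 [212, 171, 66, 42, 1183] 0.004 [ 0.5617 -0.0315] [-0.298 -0.954]
1 [212, 171, 66, 42, 1183] 0.024 [ 0.5758 -0.0425] [-0.298 -0.954]
rect ((0.5698834657669067, -0.03454260528087616), (0.14462584257125854, 0.06728106737136841), 71.39620208740234)
3 [216, 195, 98, 40, 374] 0.004 [ 0.6291 -0.0357] [-0.235 -0.972]
3 [216, 195, 98, 40, 374] 0.024 [ 0.6412 -0.0466] [-0.235 -0.972]
rect ((0.6422393321990967, -0.042535200715065), (0.20809754729270935, 0.008695733733475208), 76.39529418945312)
5 [304, 234, 29, 20, 119] 0.004 [ 0.7441 -0.0083] [-0.116 -0.993]
5 [304, 234, 29, 20, 119] 0.024 [ 0.7528 -0.0201] [-0.116 -0.993]
rect ((0.7515817284584045, -0.013699740171432495), (0.06685082614421844, 0.013678198680281639), 86.63622283935547)
6 [248, 257, 40, 14, 130] 0.004 [ 0.7225 -0.1005] [-0.379 -0.926]
6 [248, 257, 40, 14, 130] 0.024 [ 0.7318 -0.1094] [-0.379 -0.926]
rect ((0.7268909215927124, -0.11490882188081741), (0.0711037814617157, 0.013545282185077667), 63.981475830078125)
top mat px [[233, 133], [311, 152], [285, 262], [205, 242]]
[[0.7501, 0.0489, 0.004], [0.7005, -0.159, 0.004], [0.4097, -0.0893, 0.004], [0.4618, 0.1206, 0.004]]
1 [224, 168, 79, 22, 234] 0.004 [ 0.6292 -0.031 ] [-0.235 -0.972]
1 [224, 168, 79, 22, 234] 0.024 [ 0.6277 -0.0304] [-0.235 -0.972]
rect ((0.6276065111160278, -0.030571147799491882), (0.2103787064552307, 0.007607349660247564), 76.48536682128906)
2 [238, 189, 53, 30, 511] 0.004 [ 0.5665 -0.0361] [-0.319 -0.948]
2 [238, 189, 53, 30, 511] 0.024 [ 0.5661 -0.0354] [-0.319 -0.948]
rect ((0.5633974671363831, -0.03387104719877243), (0.13313843309879303, 0.04301196709275246), 71.32342529296875)
```

View pics/crop.png

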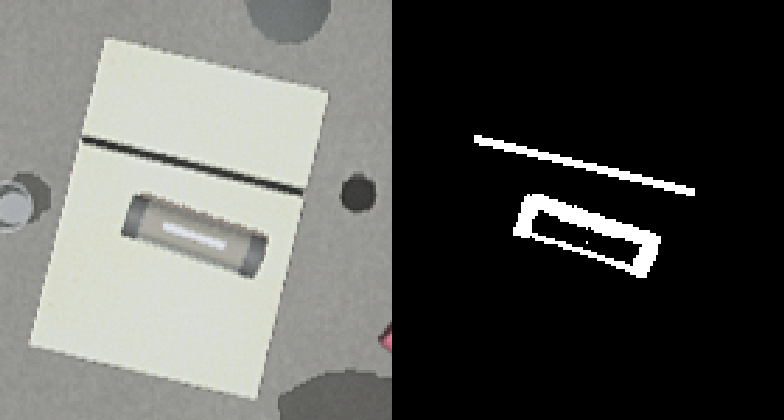

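The crop confirms it: a grey-capped tan column with a white strip on the mat, rect centre (0.563,-0.034), about 5° askew and 63 mm short of the line. I'll roll it in strokes: press the fingertips lightly on top and drag. The tool moves twice as far as the tube.

```bash
cat > act.py <<'E'
from h import *
from workcell import bot
L=np.array([.6292,-.031]); A=np.deg2rad(-13.5)          # line middle, mat x heading
def rv(a): return np.pi*np.array([np.cos(a/2),np.sin(a/2),0])
def look(name=None):
    c=bot.read_camera("top");q,ins,g=mat(c)
    ins=cv2.fillPoly(np.zeros(g.shape,np.uint8),[proj(c,MC).round().astype(np.int32)],1)
    if name: cv2.imwrite(f"pics/{name}.png",cv2.resize(c["pixels"][100:290,170:360],None,fx=3,fy=3,interpolation=0))
    b=((g<.72)&(ins>0)).astype(np.uint8)
    k=cv2.getStructuringElement(cv2.MORPH_ELLIPSE,(5,5))
    b=cv2.morphologyEx(cv2.morphologyEx(b,cv2.MORPH_CLOSE,np.ones((7,7))),cv2.MORPH_OPEN,np.ones((7,7)))
    P=ray(c,biggest(b)[:,0],.024)[:,:2].astype(np.float32)
    (x,y),(w,h),a=cv2.minAreaRect(P); a=np.deg2rad(a if w>h else a-90)
    a=(a+np.pi/2-np.pi/2)%np.pi-np.pi/2                   # tube normal heading
    p=np.array([x,y]);e=p-L;u=np.array([np.cos(A),np.sin(A)])
    print("tube",p.round(4),"heading deg",round(np.degrees(a),1),"short mm",round(-e@u*1e3,1),"along mm",round(float(e@[-u[1],u[0]])*1e3,1),"size",round(max(w,h),4),round(min(w,h),4))
    return p,a
MC=np.array([[.7501,.0489,.004],[.7005,-.159,.004],[.4097,-.0893,.004],[.4618,.1206,.004]])
def stroke(p,a,pre,travel,twist=0,fmin=3,speed=.06):
    """press tips on top, pre behind the axis, drag by travel along heading a; tube goes about half"""
    u=np.array([np.cos(a),np.sin(a)]); s=p-pre*u; e=s+travel*u; r=rv(a)
    bot.line_to([*s,.06],r,.15); bot.hold(.15); f0=bot.current_contact_force()
    z=.046; bot.line_to([*s,z],r,.05)
    while z>.0405:
        f=bot.current_contact_force()-f0
        if f[2]>fmin: break
        z-=.0005; bot.line_to([*s,z],r,.02)
    print("contact z",round(z,4),bot.current_ee_pos().round(4),f.round(1))
    n=4
    for i in range(1,n+1) if twist else [1]:
        k=i/n if twist else 1
        bot.line_to([*(s+k*travel*u),z],rv(a+k*twist),speed)
    print("after",(bot.current_contact_force()-f0).round(1),bot.current_ee_pos().round(4))
    bot.line_to([*e,.06],rv(a+twist),.1)
E
python3 - <<'E'
from act import *
p=np.array([.5634,-.0339]);a=np.deg2rad(-18.5)
bot.set_gripper(.6)
s=p-.007*np.array([np.cos(a),np.sin(a)])
bot.goto([*s,.10],rv(a)); print(bot.current_clock())
stroke(p,a,.007,.028); print(bot.current_clock())
bot.line_to([.42,-.03,.12],None,.25); look("s1"); print(bot.current_clock())
E
```

```text
3.1333
contact z 0.0435 [ 0.5575 -0.0319  0.0442] [0.  0.1 5.6]
after [-0.3 -0.5  6.6] [ 0.584  -0.0408  0.0442]
6.3167
tube [ 0.5135 -0.0342] heading deg 76.4 short mm 111.7 along mm -30.1 size 0.1736 0.1539
7.2167
```

View pics/s1.png

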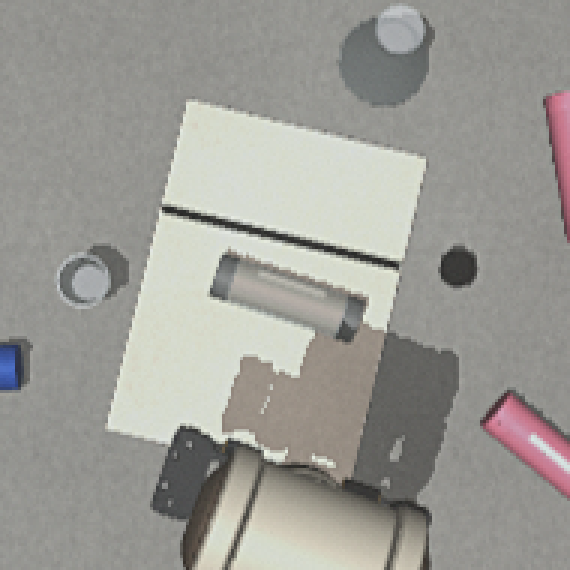

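The picture shows the column rolled, with the strip now toward the line. Its centre is at about crop px (289,297), some 14–15 mm further on as predicted, and the heading is unchanged. The arm's shadow spoils the automatic measurement, so later looks will be from further aside. Next are two strokes with a small aligning twist.

Run:
```python
from act import *
a=np.deg2rad(-18.5);u=np.array([np.cos(a),np.sin(a)])
p=np.array([.5634,-.0339])+.014*u
bot.line_to([*(p-.008*u),.08],rv(a),.25)
stroke(p,a,.008,.032,.08)
p=p+.016*u
stroke(p,a+.02,.008,.030,.08); print(bot.current_clock())
bot.line_to([*(p),.15],None,.25)
bot.goto([.24,-.30,.2],rv(a)); look("s2"); print(bot.current_clock())
```

```text
contact z 0.0435 [ 0.5698 -0.0361  0.0443] [ 0.2 -0.3  5. ]
after [0.2 0.1 7.5] [ 0.5998 -0.0458  0.0441]
contact z 0.0435 [ 0.5849 -0.0412  0.0442] [ 0.3 -0.3  3.8]
after [-0.1  0.1  6.2] [ 0.6133 -0.0499  0.0441]
15.0583
tube [0.621  0.0098] heading deg -89.8 short mm 17.5 along mm 37.8 size 0.0365 0.0182
17.2333
```

View pics/s2.png

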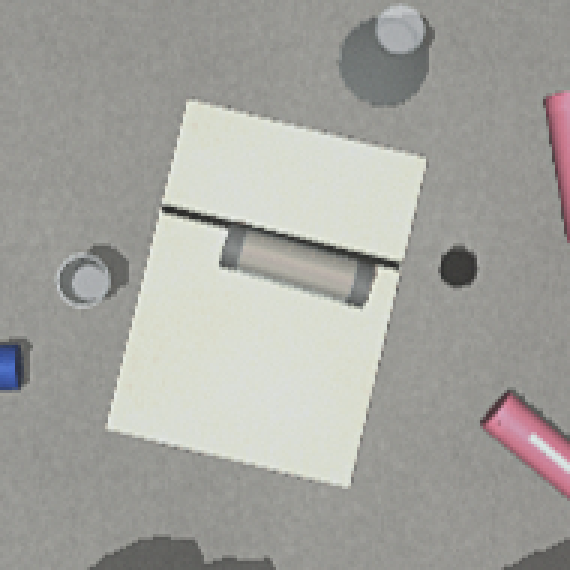

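The picture shows the column nearly parallel to the line now: bottom edge (221,267)–(362,306) at about 15° against the line's 13.4°. Its centre is near (297,266), still short of the line. I'll improve the mask threshold, remeasure and do the next stroke.

```bash
sed -i 's/g<.72)&(ins>0)).astype(np.uint8)$/g<.86)\&(ins>0)).astype(np.uint8)/' act.py
python3 - <<'E'
from act import *
look()
c=bot.read_camera("top")
x=np.array([[230,227],[376,264],[362,306],[221,267]])/3+[170,100]
e=ray(c,x,.024)[:,:2].mean(0)-L;u=np.array([np.cos(A),np.sin(A)]);print("hand: short",-e@u,"p",e+L)
b=L-np.r_[0,0];print(bot.current_clock())
E
```

```text
tube [ 0.6046 -0.0447] heading deg -13.8 short mm 20.7 along mm -19.0 size 0.1402 0.0481
hand: short 0.02360212923025248 p [ 0.60122717 -0.0464118 ]
17.3333
```

Run:
```python
from act import *
a=np.deg2rad(-15.5);u=np.array([np.cos(a),np.sin(a)])
p=np.array([.6015,-.046])
bot.goto([*(p-.008*u),.10],rv(a))
stroke(p,a,.008,.030,.04)
p=p+.015*u
stroke(p,a+.02,.005,.016,.02); print(bot.current_clock())
bot.line_to([*(p),.15],None,.25)
bot.goto([.24,-.30,.2],rv(a)); look("s3"); print(bot.current_clock())
```

```text
contact z 0.0435 [ 0.5945 -0.0441  0.0443] [-0.9 -0.   5.5]
after [-1.5 -1.7  7.3] [ 0.6231 -0.0524  0.0443]
contact z 0.0435 [ 0.6118 -0.049   0.0443] [-0.1  0.7  3.7]
after [-0.8 -1.9  6.9] [ 0.6271 -0.0534  0.0442]
26.0417
tube [ 0.6248 -0.0537] heading deg -16.4 short mm -1.0 along mm -23.1 size 0.1458 0.0444
28.275
```

View pics/s3.png

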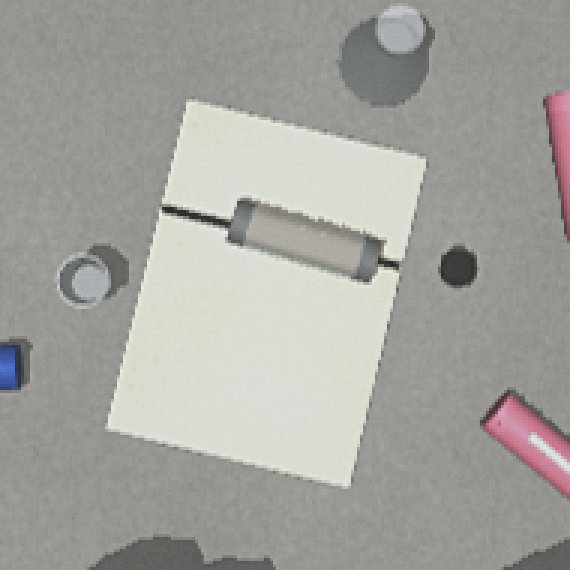

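The picture shows the column centred over the line. Its centre is at about crop px (306,240), and the line emerges at the middle of both caps. It is roughly 3° off the line (8.6° allowed) and about 23 mm off lengthways (50 mm allowed). The strip is turned out of view, the other objects haven't moved and the hand is clear, so I'm handing in.

```bash
python3 -c "
from workcell import bot
print(bot.job_done())"
```

```text
the job is handed in; nothing more can be done
None
```

I rolled the column onto the line and handed the job in at about 28 s of the 51 s. The last measurement put it about 1 mm past the line's middle, 3° off its direction and 23 mm off lengthways, all within tolerance. The other objects looked unmoved and the hand was clear, but the hand-in gave no verdict.

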